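# Clamp a power module onto its heat sink with an F-clamp

### The job

Clamp the black power module down onto its heat sink with the F-clamp of the assembly board, ready for its screws: slide the clamp's free jaw down its bar until the swivel pad rests on the module and the jaw tilts and binds, then screw the handle firmly tight, so that the pad presses with about 70 N, and let go. Do not over-tighten (the module cracks), do not shift the module or the heat sink, and leave the multimeter, screwdriver and solder reel where they lie.

Things in the scene. Friction and masses are not known exactly. Their poses are not given: they have to be found in the camera images.
- fixture: Plywood assembly board, 230 x 205 mm, fixed, its top 48 mm above the mat. Origin on the mat, straight under the clamp's spindle axis; z up. The F-clamp's fixed jaw is screwed under the board; its flat steel bar (8 mm in x, 20 mm in y) stands upright at y = +120 mm, its top 210 mm above the mat. The free jaw reaches from the bar along -y to the spindle.
- jaw_press (a point): Where to push the free jaw down: a point on the flat top of its dark cast arm (20 mm wide in x), 30 mm from the bar's axis and 90 mm from the spindle's; z up. Pushed straight down here at up to 30 mm/s it slides with 4 to 10 N; pushed near the spindle it jams on the bar. Once the pad is on the module it yields no more: a push of 15 to 25 N here tilts the jaw the other way, and it binds.
- handle (a point): Centre of the clamp's upright black fluted handle: 29 mm diameter, 76 mm long (38 mm up and down from here), its axis that of the spindle, within 0.06 rad of vertical (the nut pivots a little in the jaw); z along it. Its lower end stands 15 to 30 mm above the jaw; the space round it is free. Smooth plastic, friction about 0.6: pinched with 20 N it slips in the fingers at 0.35 to 0.4 N m.
- spindle (a joint): Turn of handle and spindle, rad; grows clockwise seen from above, which screws the pad down 6 mm per turn (0 to 16 rad: too short to reach the module without sliding the jaw). Torque while turning: 0.1 N m free, about 0.1 + 0.004 x pad force (N) under load, so 0.38 N m at 70 N. With the jaw bound, the pad force grows by 8 to 12 N per rad. It does not turn back by itself.
- pad: Swivel pad at the spindle's lower end: black disc, 25 mm diameter. Origin at the centre of its underside. How far it hangs below the jaw varies. It must press on the module's top: 70 N is right, under 40 N is loose, over 100 N is over-tight, 130 N cracks the module. While the jaw is slid down its load must stay under 40 N.
- module: Power module: flat black block 58 x 61 x 13 mm with a copper base, lying loose on the heat sink under the pad. Origin at the centre of its underside; z up.
- heatsink: Finned aluminium heat sink, 76 x 100 x 25 mm, lying loose on the board, fins down. Origin at the centre of its underside; z up.
- multimeter: Bystander: yellow and red multimeter, 150 x 74 x 43 mm, on the mat beside the bar. Origin at the centre of its underside.
- screwdriver: Bystander: screwdriver 190 mm long, lying on the mat on the far side of the board from the bar. Origin under its middle.
- solder_reel: Bystander: upright grey solder reel, 52 mm diameter, 38 mm tall, on the mat at the board's +x edge. Origin at the centre of its underside.
- jaw (a joint): Height of the free jaw on the bar, m; grows upward. Its sleeve, 44 mm tall, has play on the bar: the jaw droops by 0.05 rad under its own weight, which holds it where it is left, and tilts up by as much when it binds. It must slide down 19 to 52 mm until the pad rests on the module.

How it is judged (in metres and radians):
On the way, in this order (a step that is already met when the one before it is completed fails the run):
1. the free jaw is slid down until the pad rests on the module with a light load (2 to 40 N) (contact force between pad and module between 2 and 40 N), for 0.2 s.
2. the handle is screwed tighter while the pad already presses on the module with more than 25 N (velocity of joint spindle above 0.1 rad/s and contact force between pad and module above 25 N), for 0.1 s.
At the end, for the whole second after the job is handed in: The pad presses on the module with 40 to 100 N, held by the clamp alone with the handle at rest; the module and the heat sink have each moved less than 6 mm from where they lay and are at rest (contact force between pad and module between 40 and 100 N and distance of each of module, heatsink from where it was at the start of the episode below 0.006 m and linear speed of module below 0.01 m/s and velocity of joint spindle below 0.05 rad/s); the robot touches nothing.
It fails at once if the pad presses on the module with more than 130 N (contact force between pad and module above 130 N).
It fails at once if the multimeter is moved by more than 25 mm (distance of multimeter from where it was at the start of the episode above 0.025 m).
It fails at once if the screwdriver is moved by more than 25 mm (distance of screwdriver from where it was at the start of the episode above 0.025 m).
It fails at once if the solder reel is moved by more than 25 mm (distance of solder_reel from where it was at the start of the episode above 0.025 m).
It also fails if it takes over 72 s, if anything falls off the work surface, if the arm or the gripper's body presses on something with over 40 N, if the wrist force passes 120 N, or if a joint passes its speed limit or range.

### The arm

A 6-joint arm with a two-finger parallel gripper is mounted at the origin on the work surface. World frame = base frame: x ahead of the robot, y to its left, z up, the work surface at z = 0. Lengths are in m, angles in degrees, forces in N, time in s.
With the tool pointing down it reaches from about 0.4 to 0.825 m from the base axis. Payload 7 kg.
Tool frame: the origin (TCP) lies on the centre line of the jaws, within the pads' length; the fingertips stand 11 mm ahead of it and the grasp point (between the pads) lies 8 mm behind it; z points along the fingers, y is the line along which they close (so a half turn about z gives the same grasp; the last joint's range is limited). The gripper opens to 88 mm and grips with 3 to 60 N. Pads are 19 mm wide; open, the fingers measure 130 mm over their backs; the gripper's body (78 mm by 193 mm) begins 47 mm behind the grasp point.
Start: joints at [-57.118, 20.546, 0.682, 0, -70.136, -16.507], TCP at [0.19, -0.648, 0.238] pointing down, gripper open.
Joint ranges: [-176.03, 176.03], [-82.01, 121.73], [-58.28, 71.71], [-173.87, 95.51], [-174.79, -0.11], [-173.66, 173.66]. Speed limits (degrees/s): [136.94, 136.94, 172.46, 180, 180, 180].

### API

Orientations are given as [roll, pitch, yaw] about the fixed x, y, z axes, in that order (R = Rz(yaw) Ry(pitch) Rx(roll)).
In Python, from plant import r, capture, camera_model, job gives the robot as it stands.
- The arm moves only by the tool drive_tool, never from a script. Its argument "increments" is a list that holds one entry, the list of rows, each a list of 5 numbers: the gripper's target within -1 to 1 (fully open at 1, half-way at 0, shut at -1), then the shift along the tool's x, y, z scaled (see below), then the turn about the tool's z scaled (see below). In form: [[[gripper, tx, ty, tz, roll], ...]]. A call has 1 to 5 rows; each row is the pose to reach, as a shift and turn from the pose commanded when the call began, along the tool's axes at that moment, turning the shorter way round; what a row does not reach only later rows make up. The controller multiplies each number of a shift by 120 mm and each number of a turn by 360 degrees. A row lasts 1/8 s, in which the tool goes at most 62.5 mm and 10.7 degrees, less where a joint would pass 70% of its speed; a pose out of reach is approached as far as the arm can. A call with a number of a shift or a turn outside -1 to 1 is refused whole. A call with a gripper value outside its range is refused whole. The fingers move at their own pace and stop on an object; "squeeze" is the grip in N (left out, the last holds). Time passes only in rows, so rows that repeat a pose let the fingers close. It gives the time, the measured TCP pose, the force, the opening and the grip force at its end, in the units of the state.
- r.get_state(): the state, without advancing time (a new reading comes with each control period).
- capture(name): name is "scene" or "top" or "wrist"; returns the picture (400x640x3 uint8, red, green, blue); there is no depth.
- camera_model(name): a dict with "camera_matrix" (3x3 intrinsics, pixels), "rvec" (rotation vector, rad) and "tvec" (3), from world to camera coordinates, as OpenCV has them. Camera axes: x right, y down, z forward; pixel columns grow to the right and rows downward; lengths in m; the calibration is good to about 2 mm. A picture is of the moment at which its call begins: read the wrist's pose just before it. camera_model takes no time and is no camera call; for the wrist camera it gives the pose at the moment of the call.
- job.close_job(): hands the job in; it is judged then, once.
The state is a dict: "time_s": time; "joints": joint angles; "qd": joint speeds; "joint_torque": joint torques, N m; "tcp_pos": TCP position; "eef_rot": TCP orientation; "contact_force": force on the tool from outside, world axes, zero at the start; "moment": the same for the moment, N m; "gripper_width": finger opening in m; "gripper_force": force on a finger pad.
Only numpy, scipy, OpenCV 4.12 (cv2) and the standard library are available. Lean on these libraries where they do the work, as an engineer would, in place of code of your own. Each camera call takes 0.05 s, during which the arm holds its last target. There are 200 camera calls.

## Working session

There is one attempt and no reset: what is moved stays moved. The work goes in short steps, Python scripts to look and compute and a tool call to move; the robot and the scene stay as the last step left them, time stands still between calls to the robot, and variables do not carry over. Pictures are saved under pics/ and viewed, at most 12 in all, crops included, and the job is handed in when it is done.

Besides the shell and the picture viewer there is one more tool, called after "Call:" as name([rows], argument=value, ...), one row to a line, values as JSON. drive_tool: Moves the arm, as the interface text tells. Its arguments: {"type":"object","properties":{"increments":{"type":"array"},"squeeze":{"type":"number"}},"required":["increments"]}

```bash
mkdir -p pics; ls
python3 - <<'E'
from plant import r,capture,camera_model,job
import cv2
s=r.get_state();print({k:s[k] for k in('time_s','tcp_pos','eef_rot','contact_force','gripper_width')})
for n in('scene','top'):
    cv2.imwrite(f'pics/{n}0.png',cv2.cvtColor(capture(n),cv2.COLOR_RGB2BGR))
    m=camera_model(n);print(n,m)
E
```

```text
pics
{'time_s': 0.0, 'tcp_pos': array([ 0.1901086 , -0.64716478,  0.23661682]), 'eef_rot': array([ 1.79903412e+02, -9.67434310e-03, -1.63633987e+02]), 'contact_force': array([-0.10084515,  0.09335866, -0.10388084]), 'gripper_width': 0.08781695509338426}
scene {'camera_matrix': array([[451.67206425,   0.        , 318.65705872],
       [  0.        , 451.67206425, 195.43738542],
       [  0.        ,   0.        ,   1.        ]]), 'rvec': array([ 1.50938355,  2.30490345, -0.65875797]), 'tvec': array([ 0.19546815, -0.38295977,  1.55240616])}
top {'camera_matrix': array([[482.86305616,   0.        , 317.88126564],
       [  0.        , 482.86305616, 194.86995078],
       [  0.        ,   0.        ,   1.        ]]), 'rvec': array([ 2.22126668, -2.1581771 ,  0.14799773]), 'tvec': array([-0.00913594,  0.61612621,  1.0807054 ])}
```

View pics/scene0.png

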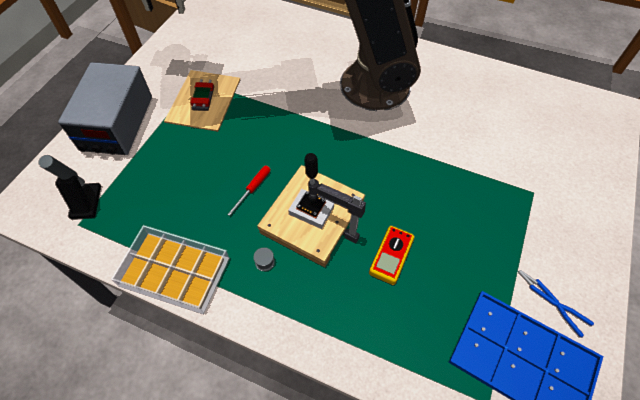

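View pics/top0.png

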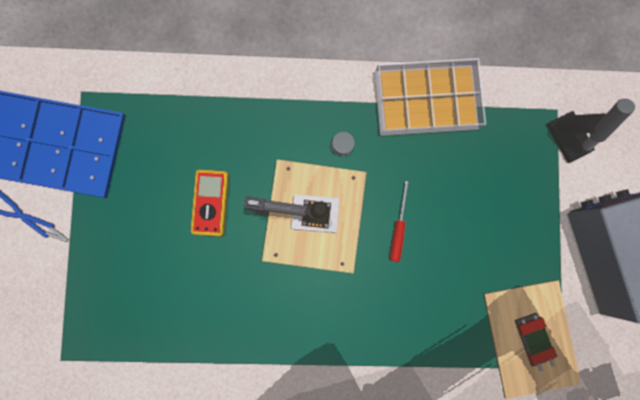

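The scene view shows the clamp on the board, with the handle near (311,165) and the bar top near (358,205). In the top view the board spans (262–366, 160–272), the handle is near (318,211) and the bar near (251,203). Next I'll measure the board pose and zoom in.

```bash
cat > h.py <<'E'
import numpy as np,cv2
from plant import r,capture,camera_model,job
def ray(n,uv,m=None):
    m=m or camera_model(n);R=cv2.Rodrigues(m['rvec'])[0];K=m['camera_matrix']
    d=R.T@np.linalg.inv(K)@np.array([uv[0],uv[1],1.]);return -R.T@m['tvec'],d/np.linalg.norm(d)
def plane(n,uv,z,m=None):
    c,d=ray(n,uv,m);return c+d*(z-c[2])/d[2]
def proj(n,p,m=None):
    m=m or camera_model(n);return cv2.projectPoints(np.array(p,float).reshape(-1,3),m['rvec'],m['tvec'],m['camera_matrix'],None)[0][:,0]
def tri(n1,u1,n2,u2):
    c1,d1=ray(n1,u1);c2,d2=ray(n2,u2)
    t=np.linalg.lstsq(np.c_[d1,-d2],c2-c1,rcond=None)[0]
    a,b=c1+t[0]*d1,c2+t[1]*d2;return (a+b)/2,np.linalg.norm(a-b)
E
python3 - <<'E'
from h import *
t=cv2.imread('pics/top0.png');s=cv2.imread('pics/scene0.png')
hsv=cv2.cvtColor(t,cv2.COLOR_BGR2HSV)
m=cv2.inRange(hsv,(8,40,120),(28,200,255));m[:150]=0;m[285:]=0;m[:,:240]=0;m[:,380:]=0
m=cv2.morphologyEx(m,cv2.MORPH_OPEN,np.ones((3,3)))
c=max(cv2.findContours(m,0,2)[0],key=cv2.contourArea);c=cv2.convexHull(c)
q=np.array([plane('top',p,.048)[:2] for p in c[:,0]]).astype(np.float32)
rc=cv2.minAreaRect(q*1000);print(rc,cv2.boxPoints(rc))
a=cv2.resize(s[145:270,250:375],None,fx=4.6,fy=4.6,interpolation=2);b=cv2.resize(t[155:280,235:360],None,fx=4.6,fy=4.6,interpolation=2)
cv2.imwrite('pics/c1.png',a);cv2.imwrite('pics/c2.png',b)
E
```

```text
((567.147705078125, 15.901016235351562), (206.11514282226562, 230.6564178466797), 83.68798828125) [[441.1882   -73.852325]
 [670.44635  -99.21131 ]
 [693.1072   105.65436 ]
 [463.84906  131.01334 ]]
```

View pics/c1.png

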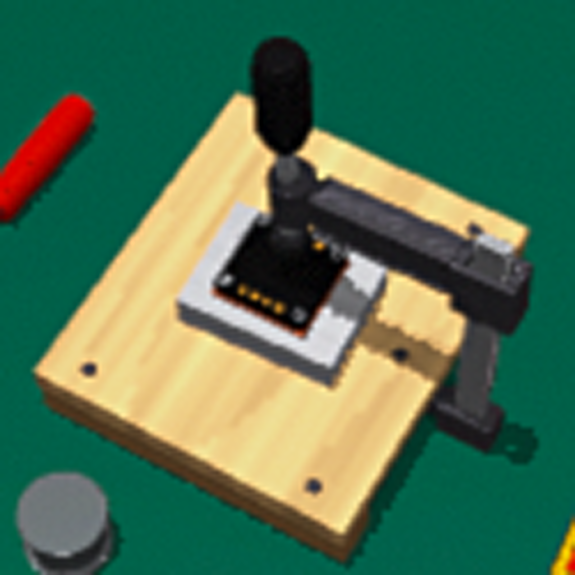

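View pics/c2.png

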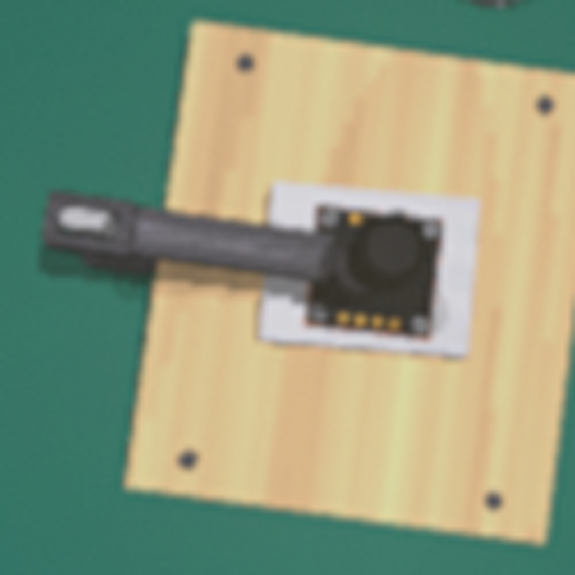

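Crop 1 shows the bar top at crop (493,250) and the handle top at (280,52), with the handle leaning little. Crop 2 shows the bar top at (85,217) and the handle top at (392,243). I'll triangulate these and measure the jaw arm height.

Run:
```python
from h import *
S=lambda x,y:(x/4.6+249.9-.0,y/4.6+144.9); T=lambda x,y:(x/4.6+234.9,y/4.6+154.9)
P=lambda *a:print(np.round(a[0][0]*1000,1),round(a[0][1]*1000,1))
print('bar');P(tri('scene',S(493,250),'top',T(86,217)));print(plane('top',T(86,217),.21),plane('scene',S(493,250),.21))
print('handle top');P(tri('scene',S(280,52),'top',T(393,243)))
# where arm top meets sleeve/boss, mid width
print('arm@sleeve');P(tri('scene',S(462,247),'top',T(133,230)))
print('boss');P(tri('scene',S(325,197),'top',T(318,255)))
y=np.array([.1103,.9939,0])
b=plane('top',T(86,217),.21);print('origin from bar',b-.12*y)
# handle bottom & boss in scene intersect with vertical plane x_fix=0 through bar
x=np.array([.9939,-.1103,0])
for nm,u in dict(htop=(280,45),hbot=(284,150),arm1=(462,247),arm2=(325,197),boss=(292,175),pad=(290,240)).items():
    c,d=ray('scene',S(*u));t=((b-c)@x)/(d@x);p=c+t*d;print(nm,np.round(p*1000),'yfix',round((p-b)@y*1000+120))
s=r.get_state();print(s['eef_rot'],s['joints'])
```

```text
bar
[581.9 138.2 200.4] 1.2
[0.58096741 0.13788444 0.21      ] [0.58794476 0.13911376 0.21      ]
handle top
[568.7  12.9 286.1] 0.6
arm@sleeve
[577.9 120.  185.6] 0.1
boss
[570.6  39.8 173.8] 1.9
origin from bar [0.56773141 0.01861644 0.21      ]
htop [567.  12. 289.] yfix -7
hbot [567.  13. 198.] yfix -5
arm1 [579. 120. 187.] yfix 102
arm2 [570.  39. 172.] yfix 20
boss [568.  18. 178.] yfix -1
pad [567.  16. 110.] yfix -2
[ 1.79914187e+02 -9.36125532e-03 -1.63632442e+02] [-5.71192175e+01  2.05881405e+01  6.39541324e-01 -1.63911784e-02
 -7.01363357e+01 -1.65076505e+01]
```

Cross-checks agree. The origin is about (0.568, 0.018) and the board yaw is about −6.3°. The press point is about (0.578, 0.108) with the arm top near z 0.185, and the handle top is near z 0.287. I'll raise the arm and travel with the fingers closed.

Call:
drive_tool([
  [[-1,0,0,-0.5,0],[-1,-0.3,0.3,-1,0],[-1,-0.95,1,-1,0],[-1,-0.95,1,-1,0]],
], squeeze=22)

```text
time_s: 0.6
tcp_pos: [0.2659, -0.4995, 0.3575]
eef_rot: [180.0, 0.0, -163.7]
contact_force: [1.8, -0.5, -0.1]
gripper_width: 0.0533
gripper_force: 0.0
```

Call:
drive_tool([
  [[-1,-0.5,0.5,0,0],[-1,-0.95,1,0,0],[-1,-0.95,1,0,0]],
])

```text
time_s: 0.98
tcp_pos: [0.3416, -0.3514, 0.3576]
eef_rot: [180.0, 0.0, -163.5]
contact_force: [0.7, -1.0, 1.0]
gripper_width: 0.0231
gripper_force: 0.0
```

Call:
drive_tool([
  [[-1,-0.5,0.5,0,0],[-1,-0.95,1,0,0],[-1,-0.95,1,0,0]],
])

```text
time_s: 1.35
tcp_pos: [0.4171, -0.2041, 0.3574]
eef_rot: [180.0, 0.0, -163.5]
contact_force: [0.4, -0.5, 0.1]
gripper_width: 0.0007
gripper_force: 0.0
```

Call:
drive_tool([
  [[-1,-0.5,0.5,0,0],[-1,-0.95,1,0,0],[-1,-0.95,1,0,0]],
])

```text
time_s: 1.72
tcp_pos: [0.4927, -0.0567, 0.3572]
eef_rot: [180.0, -0.0, -163.5]
contact_force: [-0.7, -0.9, 0.1]
gripper_width: 0.0001
gripper_force: 0.0
```

Call:
drive_tool([
  [[-1,-0.3,0.3,0,-0.03],[-1,-0.6,0.6,0,-0.06],[-1,-0.95,1,0,-0.1],[-1,-0.95,1,0,-0.14],[-1,-0.95,1,0,-0.14]],
])

```text
time_s: 2.35
tcp_pos: [0.5677, 0.0892, 0.3564]
eef_rot: [179.9, -0.1, -112.9]
contact_force: [0.2, -0.3, -0.3]
gripper_width: 0.0006
gripper_force: 0.0
```

Call:
drive_tool([
  [[-1,-0.18,-0.015,0.2,-0.025],[-1,-0.18,-0.015,0.5,-0.047],[-1,-0.18,-0.015,0.9,-0.047],[-1,-0.18,-0.015,0.9,-0.047]],
])

```text
time_s: 2.85
tcp_pos: [0.5756, 0.1064, 0.2458]
eef_rot: [179.6, -0.2, -96.3]
contact_force: [-0.3, 0.6, 0.7]
gripper_width: 0.0007
gripper_force: 0.0
```

Run:
```python
from h import *
s=r.get_state();print(s['tcp_pos'],s['eef_rot'],s['joints'],s['contact_force'],s['moment'])
w=capture('wrist');a=capture('scene')[145:270,250:375]
a=cv2.resize(a,(400,400),interpolation=2)
cv2.imwrite('pics/w1.png',cv2.cvtColor(np.hstack([cv2.resize(w,(400,250)),a[:250]]),4))
cv2.imwrite('pics/w1.png',cv2.cvtColor(np.vstack([cv2.resize(w,(320,200)),cv2.resize(a,(320,320))]),4))
```

```text
[0.57559904 0.10643324 0.24582734] [179.60477081  -0.21482365 -96.33567631] [ 2.95648506e+01  1.21255341e+01 -9.90923393e+00 -6.20984333e-02
 -6.84113606e+01 -3.58781946e+01] [-0.31553309  0.58455573  0.70881256] [ 0.04522909  0.07552789 -0.03073608]
```

View pics/w1.png

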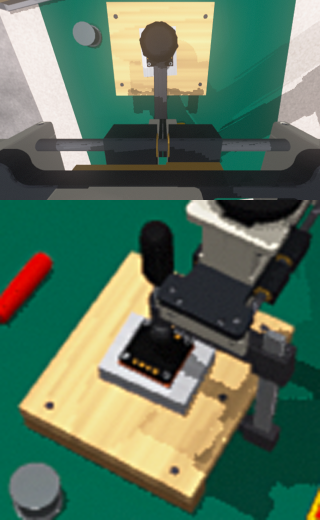

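The wrist view shows the closed fingers in line with the cast arm, at about (163,150) in the wrist half. The scene half shows the fingers over the arm beside the sleeve, with the pad still above the module. I'll descend to just above the arm, then go slowly.

Call:
drive_tool([
  [[-1,-0.01,-0.016,0.15,0],[-1,-0.01,-0.016,0.25,0],[-1,-0.01,-0.016,0.3,0],[-1,-0.01,-0.016,0.33,0],[-1,-0.01,-0.016,0.33,0]],
])

```text
time_s: 3.58
tcp_pos: [0.5799, 0.1082, 0.2099]
eef_rot: [180.0, -0.0, -96.3]
contact_force: [0.7, 0.2, -0.7]
gripper_width: 0.0006
gripper_force: 0.0
```

Call:
drive_tool([
  [[-1,0,0,0.02,0],[-1,0,0,0.04,0],[-1,0,0,0.06,0],[-1,0,0,0.08,0]],
])

```text
time_s: 4.08
tcp_pos: [0.5799, 0.1083, 0.2001]
eef_rot: [-180.0, 0.0, -96.3]
contact_force: [0.6, -0.7, 0.0]
gripper_width: 0.0002
gripper_force: 0.0
```

Call:
drive_tool([
  [[-1,0,0.016,0.015,0],[-1,0,0.016,0.03,0],[-1,0,0.016,0.045,0],[-1,0,0.016,0.06,0]],
])

```text
time_s: 4.58
tcp_pos: [0.5787, 0.1084, 0.1946]
eef_rot: [-179.9, 0.0, -96.3]
contact_force: [-1.6, -1.2, 8.6]
gripper_width: 0.0004
gripper_force: 4.4
```

Call:
drive_tool([
  [[-1,0,0,0.02,0],[-1,0,0,0.04,0],[-1,0,0,0.06,0],[-1,0,0,0.08,0]],
])

```text
time_s: 5.08
tcp_pos: [0.5787, 0.1084, 0.1852]
eef_rot: [-179.9, 0.0, -96.3]
contact_force: [-2.1, -0.0, 10.2]
gripper_width: 0.0005
gripper_force: 4.9
```

Call:
drive_tool([
  [[-1,0,0,0.02,0],[-1,0,0,0.04,0],[-1,0,0,0.06,0]],
])

```text
time_s: 5.45
tcp_pos: [0.5787, 0.1084, 0.178]
eef_rot: [-179.9, 0.0, -96.3]
contact_force: [-1.9, -1.9, 9.4]
gripper_width: 0.0006
gripper_force: 4.9
```

Call:
drive_tool([
  [[-1,0,0,0.012,0],[-1,0,0,0.024,0],[-1,0,0,0.024,0]],
])

```text
time_s: 5.82
tcp_pos: [0.5786, 0.1084, 0.1743]
eef_rot: [-179.9, 0.0, -96.3]
contact_force: [1.0, -1.6, 3.9]
gripper_width: 0.0003
gripper_force: 2.3
```

Call:
drive_tool([
  [[-1,0,0,0.01,0],[-1,0,0,0.02,0],[-1,0,0,0.02,0]],
])

```text
time_s: 6.2
tcp_pos: [0.5786, 0.1084, 0.1717]
eef_rot: [-179.9, 0.0, -96.3]
contact_force: [2.0, -1.3, 4.4]
gripper_width: 0.0004
gripper_force: 2.3
```

Call:
drive_tool([
  [[-1,0,0,0.01,0],[-1,0,0,0.02,0],[-1,0,0,0.03,0]],
])

```text
time_s: 6.58
tcp_pos: [0.5777, 0.1086, 0.1671]
eef_rot: [180.0, 0.0, -96.3]
contact_force: [-0.7, 0.9, 6.5]
gripper_width: 0.0004
gripper_force: 3.1
```

Call:
drive_tool([
  [[-1,0,0,0.01,0],[-1,0,0,0.02,0],[-1,0,0,0.03,0]],
])

```text
time_s: 6.95
tcp_pos: [0.5778, 0.1087, 0.166]
eef_rot: [-180.0, 0.0, -96.3]
contact_force: [-10.5, 1.2, 24.3]
gripper_width: 0.0002
gripper_force: 12.4
```

Run:
```python
from h import *
a=capture('scene')[165:245,285:365]
cv2.imwrite('pics/s2.png',cv2.cvtColor(cv2.resize(a,(560,560),interpolation=2),4))
print(r.get_state()['contact_force'])
```

```text
[-8.44202395  0.52733317 19.99146099]
```

View pics/s2.png

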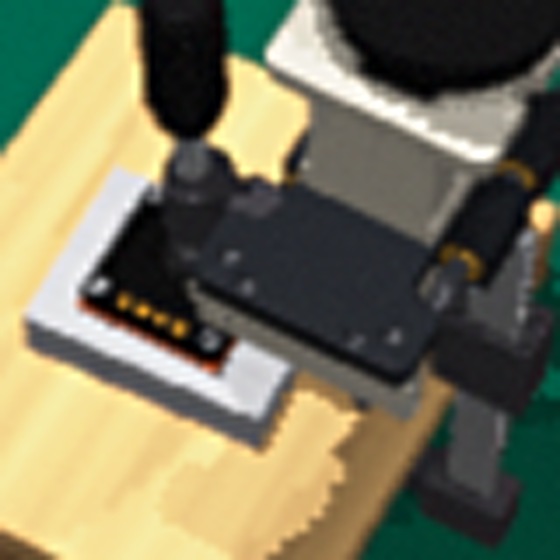

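The crop shows the pad hidden in the boss, close against the black module at crop (190,260). Force rose from 6 to 24 N as the motion stopped, so the pad is seated. I'll hold and check that the force stays in the binding range.

Call:
drive_tool([
  [[-1,0,0,0,0],[-1,0,0,0,0],[-1,0,0,0,0]],
])

```text
time_s: 7.38
tcp_pos: [0.5778, 0.1087, 0.1661]
eef_rot: [-179.9, 0.0, -96.3]
contact_force: [-8.8, 1.9, 19.9]
gripper_width: 0.0002
gripper_force: 9.8
```

Call:
drive_tool([
  [[-1,0,0,0.006,0],[-1,0,0,0.006,0],[-1,0,0,0.006,0]],
])

```text
time_s: 7.75
tcp_pos: [0.5778, 0.1087, 0.1659]
eef_rot: [-179.9, 0.0, -96.2]
contact_force: [-11.2, 2.7, 23.9]
gripper_width: 0.0004
gripper_force: 11.9
```

Call:
drive_tool([
  [[-1,0,0,-0.03,0],[-1,0,0,-0.2,0],[-1,0,0,-0.6,0],[-1,0,0,-1,0],[-1,0,0,-1,0]],
])

```text
time_s: 8.38
tcp_pos: [0.5795, 0.109, 0.2868]
eef_rot: [-179.7, 0.2, -96.3]
contact_force: [-0.2, 0.4, -0.6]
gripper_width: 0.0007
gripper_force: 0.0
```

Call:
drive_tool([
  [[1,1,0,-0.3,0.1],[1,1,0,-0.5,0.2],[1,1,0,-0.5,0.2]],
])

```text
time_s: 8.75
tcp_pos: [0.5648, -0.0132, 0.3447]
eef_rot: [-179.9, 0.1, -129.0]
contact_force: [0.0, 0.1, -0.5]
gripper_width: 0.0247
gripper_force: 0.0
```

Run:
```python
from h import *
s=r.get_state();print(s['tcp_pos'],s['eef_rot'],s['joints'],s['contact_force'])
t=capture('top');a=capture('scene')[145:270,250:375];w=capture('wrist')
cv2.imwrite('pics/w3.png',cv2.cvtColor(w,4))
cv2.imwrite('pics/s3.png',cv2.cvtColor(np.vstack([cv2.resize(a,(575,575),interpolation=2)]),4))
```

```text
[ 0.56477419 -0.0132429   0.34472982] [-1.79911667e+02  8.67195733e-02 -1.29025679e+02] [ 1.85232228e+01  7.12387584e+00 -3.32526004e+00  2.84910595e-02
 -7.94302896e+01 -5.75541656e+01] [ 0.02912369  0.14732376 -0.47592029]
```

View pics/s3.png

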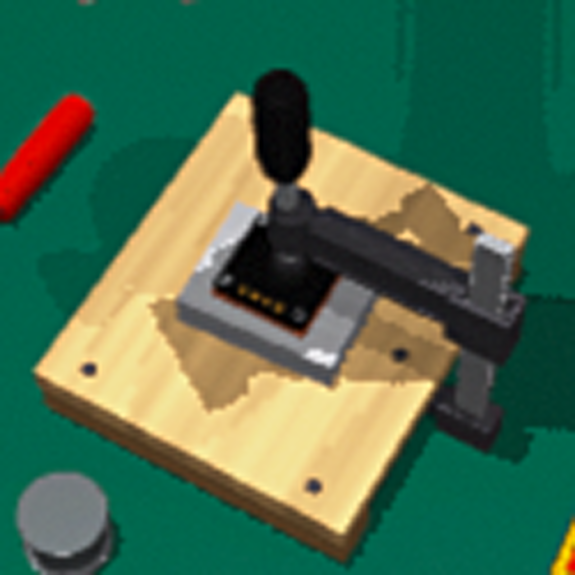

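View pics/w3.png

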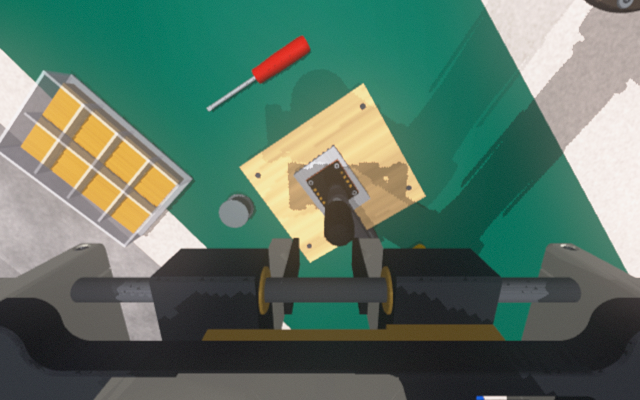

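The scene crop shows the pad on the module, with the handle top centre near crop (282,86) and its bottom near (285,172). The wrist view shows the handle's top end near (341,230). I'll triangulate the handle axis.

Run:
```python
from h import *
S=lambda x,y:(x/4.6+249.9,y/4.6+144.9)
x=np.array([.9939,-.1103,0]);y=np.array([.1103,.9939,0]);b=np.array([.5825,.1381,.21])
for nm,u in dict(htop=(281,84),hbot=(285,175),boss=(291,205)).items():
    c,d=ray('scene',S(*u));t=((b-c)@x)/(d@x);p=c+t*d;print(nm,np.round(p*1000),'yfix',round((p-b)@y*1000+120))
for v in (224,230,236): print(v,[np.round(q*1000,1) for q in tri('scene',S(281,84),'wrist',(341,v))])
print('wristplane',[np.round(plane('wrist',(341,230),z)*1000) for z in(.25,.26)])
t=cv2.cvtColor(capture('top'),4);g=t[170:240,290:350];cv2.imwrite('pics/t3.png',cv2.resize(g,None,fx=8,fy=8,interpolation=2))
print('hproj top',proj('top',[.567,.013,.258]))
```

```text
htop [569.  13. 259.] yfix -6
hbot [569.  14. 177.] yfix -4
boss [569.  18. 150.] yfix -1
224 [array([561.9,  10.3, 249.6]), np.float64(1.0)]
230 [array([564.8,  12.4, 254.8]), np.float64(2.5)]
236 [array([567.7,  14.5, 259.9]), np.float64(4.0)]
wristplane [array([565.,  15., 250.]), array([563.,  11., 260.])]
hproj top [[319.74495989 209.64858843]]
```

View pics/t3.png

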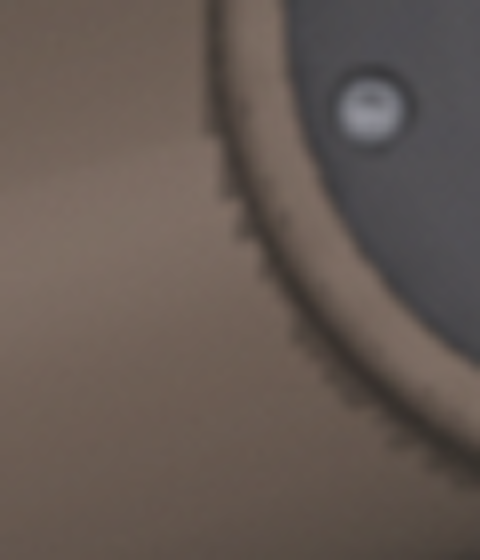

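The handle top is about (0.567, 0.013, 0.257), leaning slightly. I'll centre over it at height and wind the wrist back by about 212° to get a long clockwise stroke.

Call:
drive_tool([
  [[1,-0.18,0.12,0,-0.029],[1,-0.18,0.12,0,-0.058],[1,-0.18,0.12,0,-0.087],[1,-0.18,0.12,0,-0.116],[1,-0.18,0.12,0,-0.145]],
])

```text
time_s: 9.57
tcp_pos: [0.5667, 0.0162, 0.3414]
eef_rot: [179.9, 0.0, -75.7]
contact_force: [0.5, 0.4, 0.1]
gripper_width: 0.0866
gripper_force: 0.0
```

Call:
drive_tool([
  [[1,0,0,0,-0.029],[1,0,0,0,-0.058],[1,0,0,0,-0.087],[1,0,0,0,-0.116],[1,0,0,0,-0.145]],
])

```text
time_s: 10.2
tcp_pos: [0.5667, 0.0162, 0.3414]
eef_rot: [179.9, 0.1, -23.5]
contact_force: [-0.1, -1.0, 0.7]
gripper_width: 0.0876
gripper_force: 0.0
```

Call:
drive_tool([
  [[1,0,0,0,-0.029],[1,0,0,0,-0.058],[1,0,0,0,-0.087],[1,0,0,0,-0.116],[1,0,0,0,-0.145]],
])

```text
time_s: 10.82
tcp_pos: [0.5667, 0.0162, 0.3414]
eef_rot: [-180.0, 0.1, 28.7]
contact_force: [0.3, 0.5, -0.2]
gripper_width: 0.0873
gripper_force: 0.0
```

Call:
drive_tool([
  [[1,0,0,0,-0.029],[1,0,0,0,-0.058],[1,0,0,0,-0.087],[1,0,0,0,-0.116],[1,0,0,0,-0.145]],
])

```text
time_s: 11.45
tcp_pos: [0.5667, 0.0162, 0.3414]
eef_rot: [-179.9, 0.0, 80.9]
contact_force: [-0.2, -0.2, 0.3]
gripper_width: 0.0877
gripper_force: 0.0
```

Run:
```python
from h import *
s=r.get_state();print(s['time_s'],s['tcp_pos'],s['eef_rot'],s['joints'],s['contact_force'],s['moment'],s['gripper_width'])
w=capture('wrist');cv2.imwrite('pics/w4.png',cv2.cvtColor(w,4))
```

```text
11.45 [0.56666239 0.01617396 0.34143021] [-1.79862221e+02  4.89025586e-02  8.09303740e+01] [ 2.13913514e+01  7.54824859e+00 -3.22083129e+00 -2.81777377e-02
 -7.93744746e+01  1.49544194e+02] [-0.1728665  -0.21213901  0.26859296] [-0.13276871  0.04042244  0.0165776 ] 0.0877424353256735
```

View pics/w4.png

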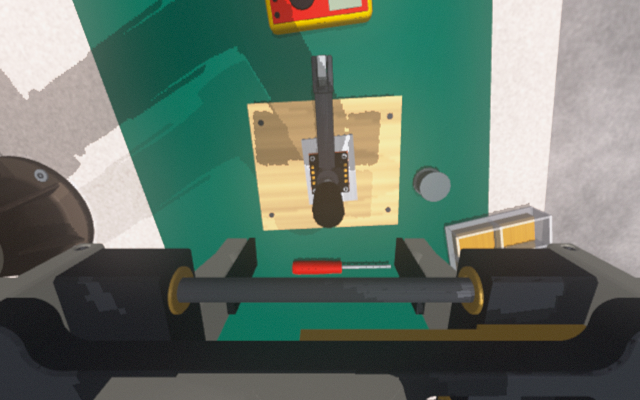

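The wrist view shows the handle top near (328,212), close to the midline of the fingers at about column 325. I'll check it by ray.

Run:
```python
from h import *
for v in (208,212):
  for z in (.254,.259): print(v,z,np.round(plane('wrist',(328,v),z)*1000,1))
p=r.get_state()['tcp_pos'];print(proj('wrist',[[p[0],p[1],.257]]),p)
S=(281/4.6+249.9,84/4.6+144.9)
print(tri('scene',S,'wrist',(328,211)))
```

```text
208 0.254 [568.5  19.  254. ]
208 0.259 [568.7  20.7 259. ]
212 0.254 [567.9  15.2 254. ]
212 0.259 [568.1  17.  259. ]
[[326.44778964 212.36225888]] [0.56663776 0.01616866 0.34145285]
(array([0.56797185, 0.01473826, 0.25718653]), np.float64(0.0048351721455016355))
```

Call:
drive_tool([
  [[1,-0.008,0.01,0.3,0],[1,-0.008,0.01,0.6,0],[1,-0.008,0.01,0.85,0],[1,-0.008,0.01,1,0],[1,-0.008,0.01,1,0]],
])

```text
time_s: 12.12
tcp_pos: [0.5668, 0.0143, 0.2207]
eef_rot: [-179.8, 0.1, 80.3]
contact_force: [0.1, -0.3, 0.1]
gripper_width: 0.0874
gripper_force: 0.0
```

Call:
drive_tool([
  [[-1,0,0,0,0],[-1,0,0,0,0],[-1,0,0,0,0],[-1,0,0,0,0],[-1,0,0,0,0]],
], squeeze=10)

```text
time_s: 12.75
tcp_pos: [0.568, 0.0138, 0.2233]
eef_rot: [180.0, -0.0, 80.3]
contact_force: [-0.2, -0.3, 0.1]
gripper_width: 0.0428
gripper_force: 0.0
```

```bash
cat > st.py <<'E'
from h import *
s=r.get_state()
for k in('time_s','tcp_pos','eef_rot','contact_force','moment','gripper_width','gripper_force'):print(k,np.round(s[k],4))
print('j6',s['joints'][5])
E
python3 st.py
```

```text
time_s 12.75
tcp_pos [0.568  0.0138 0.2233]
eef_rot [ 1.799884e+02 -6.400000e-03  8.026030e+01]
contact_force [-0.1752 -0.3124  0.0554]
moment [-0.1553  0.016   0.0453]
gripper_width 0.0428
gripper_force 0.0
j6 149.13537091301566
```

Call:
drive_tool([
  [[-1,0,0,0,0],[-1,0,0,0,0],[-1,0,0,0,0],[-1,0,0,0,0]],
])

```text
time_s: 13.25
tcp_pos: [0.5682, 0.0139, 0.2231]
eef_rot: [180.0, -0.0, 80.3]
contact_force: [1.0, -0.3, 0.2]
gripper_width: 0.0289
gripper_force: 10.0
```

```bash
python3 st.py
```

```text
time_s 13.25
tcp_pos [0.5682 0.0139 0.2231]
eef_rot [ 1.799855e+02 -1.700000e-03  8.026840e+01]
contact_force [ 0.9528 -0.3385  0.1684]
moment [-0.3183 -0.3469 -0.0086]
gripper_width 0.0289
gripper_force 9.9995
j6 149.1369867759263
```

Gripped at 28.9 mm with about 1 N side force, so it is well centred. I'll screw clockwise with a 22 N grip, following the 6 mm/turn advance.

Call:
drive_tool([
  [[-1,0,0,0,0],[-1,0,0,0.002,0.025],[-1,0,0,0.004,0.05],[-1,0,0,0.005,0.075],[-1,0,0,0.006,0.1]],
], squeeze=22)

```text
time_s: 13.88
tcp_pos: [0.5675, 0.0144, 0.2229]
eef_rot: [-180.0, -0.0, 44.0]
contact_force: [-3.6, 4.2, 6.9]
gripper_width: 0.0292
gripper_force: 22.0
```

```bash
python3 st.py
```

```text
time_s 13.875
tcp_pos [0.5675 0.0144 0.2229]
eef_rot [-1.799574e+02 -2.100000e-03  4.400870e+01]
contact_force [-3.5728  4.216   6.8581]
moment [1.201  1.7708 0.2334]
gripper_width 0.0292
gripper_force 22.006
j6 112.8586523227052
```

Call:
drive_tool([
  [[-1,0,0,-0.001,0.02],[-1,0,0,-0.001,0.04],[-1,0,0,0,0.06],[-1,0,0,0,0.08],[-1,0,0,0,0.1]],
])

```text
time_s: 14.5
tcp_pos: [0.5675, 0.0153, 0.2229]
eef_rot: [-179.9, -0.0, 8.1]
contact_force: [-3.3, 7.1, 5.8]
gripper_width: 0.0286
gripper_force: 22.0
```

```bash
python3 st.py
```

```text
time_s 14.5
tcp_pos [0.5675 0.0153 0.2229]
eef_rot [-1.798817e+02 -5.900000e-03  8.071500e+00]
contact_force [-3.2607  7.1399  5.8475]
moment [2.788  1.8681 0.2143]
gripper_width 0.0286
gripper_force 22.0212
j6 76.91792775897493
```

Call:
drive_tool([
  [[-1,-0.008,-0.015,0,0.02],[-1,-0.008,-0.015,0,0.04],[-1,-0.008,-0.015,0,0.06],[-1,-0.008,-0.015,0,0.08],[-1,-0.008,-0.015,0,0.1]],
])

```text
time_s: 15.12
tcp_pos: [0.5672, 0.0168, 0.2229]
eef_rot: [-179.9, -0.0, -27.9]
contact_force: [-0.5, 4.8, 2.9]
gripper_width: 0.0289
gripper_force: 22.0
```

```bash
python3 st.py
```

```text
time_s 15.125
tcp_pos [0.5672 0.0168 0.2229]
eef_rot [-1.798723e+02 -1.540000e-02 -2.792920e+01]
contact_force [-0.4537  4.7749  2.9216]
moment [2.1667 0.4549 0.2488]
gripper_width 0.0289
gripper_force 21.9984
j6 40.70498673473067
```

Call:
drive_tool([
  [[-1,-0.004,-0.008,0.001,0.02],[-1,-0.004,-0.008,0.002,0.04],[-1,-0.004,-0.008,0.003,0.06],[-1,-0.004,-0.008,0.004,0.08],[-1,-0.004,-0.008,0.004,0.1]],
])

```text
time_s: 15.75
tcp_pos: [0.5678, 0.0178, 0.2228]
eef_rot: [-179.8, 0.0, -63.9]
contact_force: [1.4, 4.5, 3.7]
gripper_width: 0.0284
gripper_force: 22.0
```

```bash
python3 st.py
```

```text
time_s 15.75
tcp_pos [0.5678 0.0178 0.2228]
eef_rot [-1.798198e+02  2.610000e-02 -6.391740e+01]
contact_force [1.3799 4.508  3.7383]
moment [ 1.8596 -0.1866  0.2636]
gripper_width 0.0284
gripper_force 21.9952
j6 4.602264929491887
```

Call:
drive_tool([
  [[-1,0,0,0.001,0.02],[-1,0,0,0.002,0.04],[-1,0,0,0.003,0.06],[-1,0,0,0.004,0.08],[-1,0,0,0.004,0.1]],
])

```text
time_s: 16.38
tcp_pos: [0.5686, 0.0178, 0.2227]
eef_rot: [-179.8, 0.1, -99.9]
contact_force: [3.0, 3.0, 2.9]
gripper_width: 0.0288
gripper_force: 22.0
```

```bash
python3 st.py
```

```text
time_s 16.375
tcp_pos [0.5686 0.0178 0.2227]
eef_rot [-1.79772e+02  1.47800e-01 -9.99080e+01]
contact_force [2.9698 2.9876 2.8824]
moment [ 1.4459 -1.1096  0.2896]
gripper_width 0.0288
gripper_force 21.9964
j6 -31.39750638658993
```

Torque rises about 0.025 N m per 36°, which is about 10 N/rad. It is now 0.29 N m, or about 47 N. I need roughly another 115–120°.

Call:
drive_tool([
  [[-1,0,0,0.001,0.02],[-1,0,0,0.002,0.04],[-1,0,0,0.003,0.06],[-1,0,0,0.004,0.08],[-1,0,0,0.004,0.1]],
])

```text
time_s: 17.0
tcp_pos: [0.5691, 0.0175, 0.2227]
eef_rot: [-179.8, 0.3, -135.9]
contact_force: [3.6, 1.0, 4.0]
gripper_width: 0.0285
gripper_force: 22.0
```

```bash
python3 st.py
```

```text
time_s 17.0
tcp_pos [0.5691 0.0175 0.2227]
eef_rot [-179.8345    0.2812 -135.8941]
contact_force [3.6199 1.0082 4.0045]
moment [ 0.7203 -1.6695  0.3379]
gripper_width 0.0285
gripper_force 21.9978
j6 -67.39354961345403
```

Call:
drive_tool([
  [[-1,0,0,0.001,0.02],[-1,0,0,0.002,0.04],[-1,0,0,0.003,0.06],[-1,0,0,0.004,0.08],[-1,0,0,0.004,0.1]],
])

```text
time_s: 17.62
tcp_pos: [0.5692, 0.017, 0.2226]
eef_rot: [-180.0, 0.3, -171.9]
contact_force: [3.5, 0.5, 5.4]
gripper_width: 0.0286
gripper_force: 22.0
```

```bash
python3 st.py
```

```text
time_s 17.625
tcp_pos [0.5692 0.017  0.2226]
eef_rot [-179.98      0.3301 -171.881 ]
contact_force [3.497  0.5338 5.397 ]
moment [-0.1446 -1.488   0.4148]
gripper_width 0.0286
gripper_force 21.9985
j6 -103.38944316398397
```

Torque reads 0.41 N m (about 75–80 N), and the turn count (4.4 rad at about 10 N/rad plus the preload) suggests 60–70 N. Both are on target, so I'll let go and lift away.

Call:
drive_tool([
  [[1,0,0,0,0],[1,0,0,0,0],[1,0,0,0,0],[1,0,0,0,0],[1,0,0,0,0]],
])

```text
time_s: 18.25
tcp_pos: [0.5668, 0.0166, 0.2203]
eef_rot: [-180.0, -0.0, -171.7]
contact_force: [-0.6, -0.3, 1.4]
gripper_width: 0.0729
gripper_force: 0.0
```

```bash
python3 st.py
```

```text
time_s 18.25
tcp_pos [0.5668 0.0166 0.2203]
eef_rot [-1.799995e+02 -1.620000e-02 -1.717189e+02]
contact_force [-0.572  -0.2638  1.4327]
moment [0.0092 0.0179 0.0384]
gripper_width 0.0729
gripper_force 0.0
j6 -103.16488609061818
```

Call:
drive_tool([
  [[1,0,0,-0.2,0],[1,0,0,-0.5,0],[1,0,0,-0.8,0],[1,0,0,-1,0],[1,0,0,-1,0]],
])

```text
time_s: 18.88
tcp_pos: [0.5676, 0.0167, 0.3426]
eef_rot: [180.0, 0.2, -171.7]
contact_force: [0.1, 0.1, -0.3]
gripper_width: 0.0878
gripper_force: 0.0
```

Call:
drive_tool([
  [[1,0.5,0,0,0],[1,0.9,0,0,0],[1,0.9,0,0,0],[1,0.9,0,0,0]],
])

```text
time_s: 19.38
tcp_pos: [0.4599, 0.0012, 0.3403]
eef_rot: [180.0, 0.0, -171.7]
contact_force: [0.5, -0.1, -0.2]
gripper_width: 0.0879
gripper_force: 0.0
```

```bash
python3 st.py
python3 - <<'E'
from h import *
a=capture('scene')[145:270,250:375]
cv2.imwrite('pics/s5.png',cv2.cvtColor(cv2.resize(a,(575,575),interpolation=2),4))
E
```

```text
time_s 19.375
tcp_pos [0.4599 0.0012 0.3403]
eef_rot [ 1.79989e+02  1.71000e-02 -1.71712e+02]
contact_force [ 0.5053 -0.0858 -0.244 ]
moment [-0.0099 -0.0663 -0.0009]
gripper_width 0.0879
gripper_force 0.0
j6 -106.49890644669286
```

View pics/s5.png

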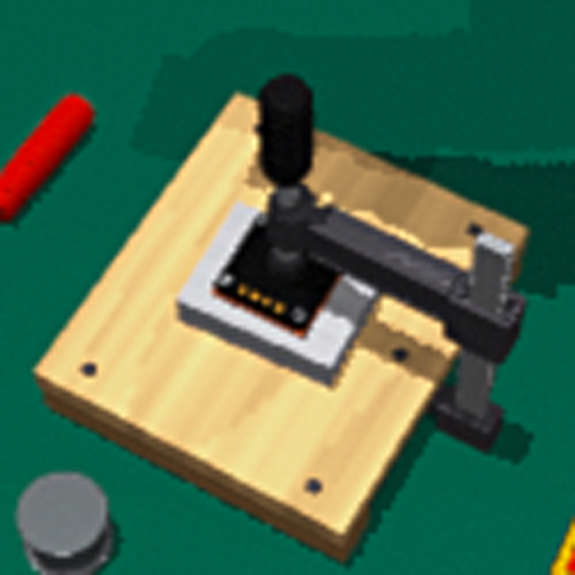

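The final picture shows the module corners at (215,290) and (305,330), where they were at the start. The heat sink hasn't moved either, and the gripper is clear. I'll hand in the job.

```bash
python3 -c "
from plant import job
print(job.close_job())"
```

```text
the job is handed in; nothing more can be done
None
```

The module is clamped to its heat sink at an estimated 60–79 N (from handle torque and turns, not measured at the pad), the final picture shows module and heat sink unmoved, the gripper is clear, and the job was handed in at about 19 s; no verdict came back.

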